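# Walk a seized guide bushing down its column

## Task

The bushing has seized part-way up the column of the blue stand. Take the soft-faced mallet (not the steel hammer) and tap its two orange wings lightly by turns, a few millimetres at a time so that it never cocks by more than about five degrees, until both wings sit on their rubber bumpers; touch the bushing and stand only with the mallet. Then stand the mallet upright on the green mat again, let go, and leave the hammer, bottle and ferrule alone.

Things in the scene. Friction and masses are not known exactly. Their poses are not given: they have to be found in the camera images.
- stand: Fixed blue base plate, 130 (x) x 190 (y) x 16 mm, with an upright steel column (24 mm diameter, top 130 mm above the table) in its middle. The origin is at the centre of the plate's underside, on the column axis; z up; the wings lie to its +y and -y. Two rubber-topped bumpers 60 mm either side of the column end 60 mm above the table.
- wing_left (a point): Centre of the top face of the orange wing pad (36 mm diameter, 12 mm thick) on the bushing's +y side, 60 mm from the column axis. It starts 18 to 24 mm above home; home is 72 mm above the table, hard on its bumper. A push of some 6 N moves this wing down; it goes as far as pushed and stays; the other wing stays put.
- wing_right (a point): The same point on the wing at the bushing's -y side, which behaves alike. The point's z axis is the bushing's axis and leans when one wing is lower (5 degrees = 10 mm of difference). The brass hub between the wings is 44 mm in diameter and rises 10 mm above the pads.
- mallet: Soft-faced mallet, 0.3 kg: black round head (40 mm diameter, 80 mm high, white faces) standing on one face; level yellow handle, 16 mm wide, 22 mm high, its axis 40 mm above the lower face, ending 140 mm from the head's axis. Origin: centre of the lower face; handle along -x; z up. Hold the handle about 50 mm from the head's axis; tap with the lower face.
- mat: Fixed green tool mat, 220 (x) x 200 (y) x 4 mm, origin at the centre of its underside. The mallet and the hammer start on it.
- hammer: Steel hammer lying on the mat, a bystander. Its length is along its x axis.
- bottle: Amber bottle with a blue cap, 60 mm diameter, 130 mm high, standing; a bystander. Origin at the centre of its underside.
- ferrule: Small round steel ferrule, 50 mm diameter, 35 mm high, standing; a bystander. Origin at the centre of its underside.
Mind the look-alikes: they are no part of the job. Of the things shaped like the stand, the blue one is meant.

How it is judged:
By the outcome, as a careful person would: the job done as asked, in the order asked, and still so for the second after the job is handed in, with the robot touching nothing.
It also fails if it takes over 58 s, if anything falls off the work surface, if the arm or the gripper's body presses on something with over 40 N, if the wrist force passes 120 N, or if a joint passes its speed limit or range.

## Robot

A 6-joint arm with a two-finger parallel gripper is mounted at the origin on the work surface. World frame = base frame: x ahead of the robot, y to its left, z up, the work surface at z = 0. Lengths are in m, angles in degrees, forces in N, time in s.
With the tool pointing down it reaches from about 0.35 to 0.875 m from the base axis. Payload 4.2 kg.
Tool frame: the origin (TCP) lies on the centre line of the jaws, within the pads' length; the fingertips stand 25 mm ahead of it and the grasp point (between the pads) lies 6 mm ahead of it; z points along the fingers, y is the line along which they close (so a half turn about z gives the same grasp; the last joint's range is limited). The gripper opens to 87 mm and grips with 3 to 60 N. Pads are 19 mm wide; open, the fingers measure 117 mm over their backs; the gripper's body (75 mm by 190 mm) begins 51 mm behind the grasp point.
Start: joints at [89.129, 22.042, 0.453, 0, -68.411, -14.817], TCP at [0.169, 0.602, 0.248] pointing down, gripper open.
Joint ranges: [-179.83, 179.83], [-69.29, 118.12], [-61.27, 80.66], [-181.25, 117.63], [-171.15, -9.14], [-177.46, 177.46]. Speed limits (degrees/s): [159.86, 159.86, 180, 180, 180, 180].

## Interface

Orientations are given as a 3x3 rotation matrix whose columns are the frame's x, y, z axes.
In Python, from station import r gives the robot as it stands.
- The arm moves only by the tool move_arm, never from a script. Its argument "series" is a list of rows, each an object with "grip": the opening, from 0 (shut) to 1 (fully open); "xyz": the shift along the tool's x, y, z in mm, a list of three; "angular": the turn, a rotation vector about the tool's x, y, z in rad, a list of three. A call has 1 to 10 rows; each row is the pose to reach, as a shift and turn from the pose commanded when the call began, along the tool's axes at that moment; what a row does not reach only later rows make up. A row lasts 1/10 s, in which the tool goes at most 50 mm and 8.59 degrees, less where a joint would pass 70% of its speed; a pose out of reach is approached as far as the arm can. A call with a gripper value outside its range is refused whole. The fingers move at their own pace and stop on an object; the grip force is fixed at half the most. Time passes only in rows, so rows that repeat a pose let the fingers close. It gives the time, the measured TCP pose, the force, the opening and the grip force at its end, in the units of the state.
- r.sense(): the state, without advancing time (a new reading comes with each control period).
- r.capture(name): name is "scene" or "top" or "wrist"; returns a dict with "img" (384x512x3 uint8, red, green, blue), "camera_matrix" (3x3 intrinsics, pixels), "rvec" (rotation vector, rad) and "tvec" (3), from world to camera coordinates, as OpenCV has them; the wrist camera has in their place "hand_eye" (4x4, takes a point from camera to tool coordinates, whose origin is the TCP and whose axes are the flange's). Camera axes: x right, y down, z forward; pixel columns grow to the right and rows downward; lengths in m; the calibration is good to about 2 mm. A picture is of the moment at which its call begins: read the wrist's pose just before it. There is no depth.
- r.finish_job(): hands the job in; it is judged then, once.
The state is a dict: "time_s": time; "joints": joint angles; "joint_velocities": joint speeds; "effort": joint torques, N m; "tcp_pos": TCP position; "ee_rot": TCP orientation; "wrist_force": force on the tool from outside, world axes, zero at the start; "moment": the same for the moment, N m; "gripper_width": opening from 0.0 (shut) to 1.0 (fully open); "gripper_force": force on a finger pad.
Only numpy, scipy, OpenCV 4.12 (cv2) and the standard library are available. Lean on these libraries where they do the work, as an engineer would, in place of code of your own. Each camera call takes 0.05 s, during which the arm holds its last target. There are 200 camera calls.

## Working session

There is one attempt and no reset: what is moved stays moved. The work goes in short steps, Python scripts to look and compute and a tool call to move; the robot and the scene stay as the last step left them, time stands still between calls to the robot, and variables do not carry over. Pictures are saved under pics/ and viewed, at most 12 in all, crops included, and the job is handed in when it is done.

Besides the shell and the picture viewer there is one more tool, called after "Call:" in YAML: its name, and indented under it one key for each argument. move_arm: Moves the arm, as the interface text tells. Its arguments: {"type":"object","properties":{"series":{"type":"array"}},"required":["series"]}

```bash
mkdir -p pics
cat > h.py <<'E'
from station import r
import numpy as np, cv2
def cap(n):
    c=r.capture(n); return c
def ray(c,uv):
    K=np.array(c["camera_matrix"]);R=cv2.Rodrigues(np.array(c["rvec"],float))[0];t=np.array(c["tvec"],float).ravel()
    d=R.T@np.linalg.inv(K)@np.array([uv[0],uv[1],1.]);return -R.T@t,d
def onz(c,uv,z):
    o,d=ray(c,uv);return o+d*(z-o[2])/d[2]
def proj(c,p):
    return cv2.projectPoints(np.array(p,float).reshape(-1,1,3),np.array(c["rvec"],float),np.array(c["tvec"],float),np.array(c["camera_matrix"]),None)[0].reshape(-1,2)
def save(n,img,s=1):
    cv2.imwrite("pics/"+n,cv2.resize(img[:,:,::-1],None,fx=s,fy=s,interpolation=cv2.INTER_CUBIC))
E
python3 - <<'E'
from h import *
import pickle
s=r.sense();print(s)
d={}
for n in("scene","top"):
    c=cap(n);d[n]=c;save(n+"0.png",c["img"],1.5)
    print(n,ray(c,(256,192)))
pickle.dump(d,open("d.pkl","wb"))
E
```

```text
{'time_s': 0.0, 'joints': array([ 8.91289028e+01,  2.20915133e+01,  3.79040733e-01, -2.91132747e-02,
       -6.84122046e+01, -1.48169169e+01]), 'joint_velocities': array([-0.0185634 ,  0.03799725,  0.00570882,  0.06573668, -0.16713427,
       -0.0433199 ]), 'effort': array([-1.61488974e-04, -3.90666139e+01,  1.87409198e+01,  4.21990380e+00,
        1.10025925e-02, -1.90659007e-04]), 'tcp_pos': array([0.16882629, 0.60118605, 0.24644627]), 'ee_rot': array([[ 9.62697651e-01, -2.70578967e-01, -5.05506851e-04],
       [-2.70579420e-01, -9.62695214e-01, -2.16854685e-03],
       [ 1.00114141e-04,  2.22443471e-03, -9.99997521e-01]]), 'wrist_force': array([ 0.51343563, -0.02238391,  0.29750428]), 'moment': array([-0.04482175,  0.03879559,  0.08377015]), 'gripper_force': 0.0, 'gripper_width': 1.0012918602330474}
scene (array([ 1.01856645, -0.38595262,  1.08384429]), array([-0.40748871,  0.38332404, -0.82896262]))
top (array([0.43464914, 0.07104215, 1.11097385]), array([ 0.10392674,  0.00508358, -0.99459944]))
```

View pics/scene0.png

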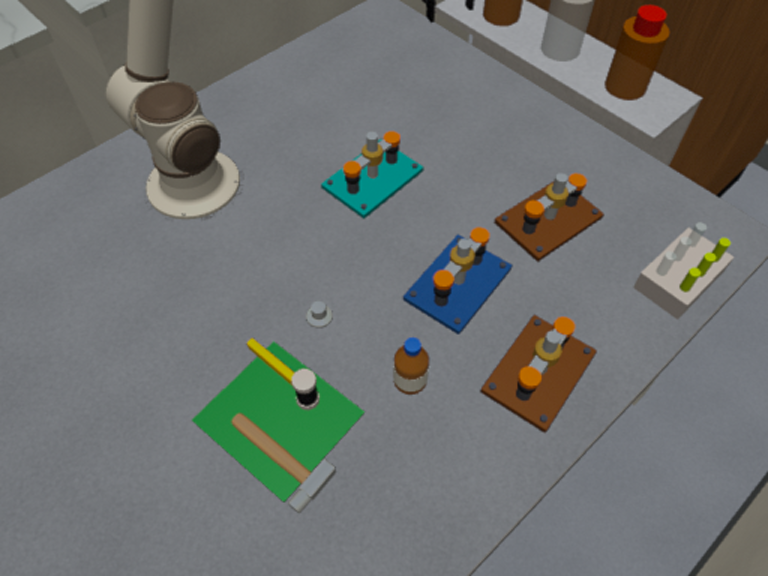

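View pics/top0.png

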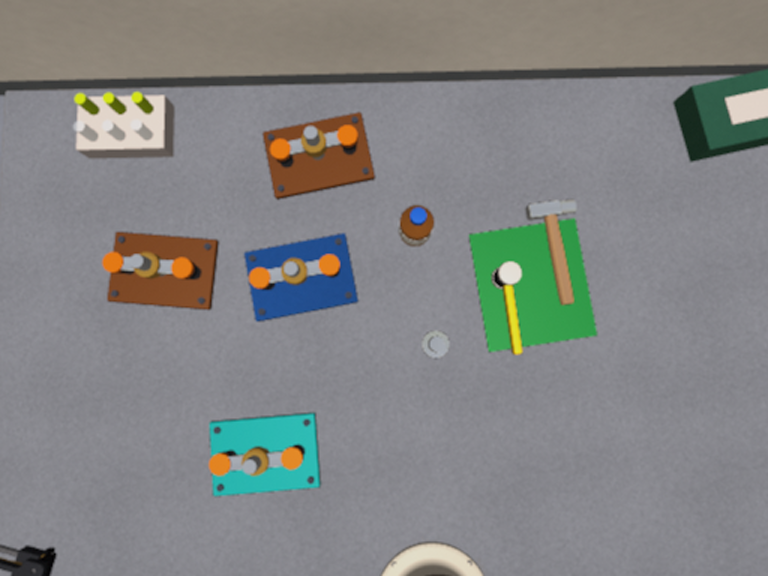

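The pictures show four look-alike stands. In top view (1.5x pixels) they are teal (265,455), blue (300,277), brown (320,155) and brown (162,270); I choose the blue one. The tools on the mat are the mallet, with white face (509,273) and yellow handle (513,320), and the steel hammer (552,210). I choose the mallet. The bottle is at (417,222) and the ferrule at (436,344).

```bash
cat > m.py <<'E'
from h import *
def blobs(img,lo,hi,amin=40):
    m=cv2.inRange(cv2.cvtColor(img,cv2.COLOR_RGB2HSV),lo,hi)
    n,l,st,ce=cv2.connectedComponentsWithStats(m)
    return [(int(st[i,4]),ce[i],(l==i).astype(np.uint8)) for i in np.argsort(-st[:,4]) if i>0 and st[i,4]>=amin]
def tri(c1,u1,c2,u2):
    o1,d1=ray(c1,u1);o2,d2=ray(c2,u2)
    A=np.stack([d1,-d2],1);s=np.linalg.lstsq(A,o2-o1,rcond=None)[0]
    p,q=o1+s[0]*d1,o2+s[1]*d2
    return (p+q)/2,np.linalg.norm(p-q)
E
python3 - <<'E'
from m import *
import pickle
d=pickle.load(open("d.pkl","rb"))
np.set_printoptions(precision=4,suppress=True)
for n in("top","scene"):
    c=d[n];im=c["img"]
    print(n)
    for nm,lo,hi,z in(("blue",(105,120,50),(125,255,255),.016),("orange",(8,220,200),(16,255,255),.093),("yellow",(25,180,120),(32,255,255),.055),("green",(55,120,60),(75,255,255),.004)):
        for a,ce,m in blobs(im,lo,hi)[:9]:
            cn=max(cv2.findContours(m,cv2.RETR_EXTERNAL,cv2.CHAIN_APPROX_NONE)[0],key=cv2.contourArea)
            print(nm,a,ce,onz(c,ce,z))
            if nm in("blue","green") and a>1000 or nm=="yellow":
                if nm!="yellow":
                    # rectify onto plane, then min-area rectangle
                    P=np.array([onz(c,u,z)[:2] for u in cn[:,0,:]],np.float32)*1000
                else: P=np.array([onz(c,u,z)[:2] for u in cn[:,0,:]],np.float32)*1000
                print("   rect",cv2.minAreaRect(P), )
    # white face
im=d["top"]["img"];save("crop0.png",np.hstack([im[150:240,300:400],im[150:240,155:255]]),4)
E
```

```text
top
blue 2283 [201.7262 186.0053] [0.5683 0.2254 0.016 ]
   rect ((572.9263305664062, 229.87960815429688), (128.6416778564453, 188.03627014160156), 10.019097328186035)
blue 97 [278.3608 143.701 ] [0.6824 0.0124 0.016 ]
orange 127 [120.7874 177.9921] [0.5835 0.4226 0.093 ]
orange 123 [186.1057  98.6504] [0.7897 0.2547 0.093 ]
orange 122 [231.2951  89.3689] [0.8122 0.1362 0.093 ]
orange 122 [219.1066 176.2049] [0.5834 0.1699 0.093 ]
orange 118 [ 74.8983 174.2712] [0.5953 0.5414 0.093 ]
orange 117 [172.5812 184.7607] [0.5635 0.2892 0.093 ]
yellow 248 [341.8105 212.375 ] [ 0.4873 -0.1472  0.055 ]
   rect ((487.5924072265625, -147.238525390625), (119.8182144165039, 13.997819900512695), 6.097006797790527)
green 4483 [354.3114 190.4519] [ 0.5497 -0.1945  0.004 ]
   rect ((553.1241455078125, -195.07968139648438), (217.80831909179688, 198.5614776611328), 7.74147367477417)
scene
blue 1726 [305.055  192.5174] [0.5906 0.2093 0.016 ]
   rect ((578.0513916015625, 222.04205322265625), (129.46401977539062, 192.3395538330078), 9.952567100524902)
blue 110 [274.6727 230.4364] [0.6197 0.0592 0.016 ]
yellow 212 [180.217  238.8066] [ 0.486  -0.1526  0.055 ]
   rect ((486.01318359375, -152.44271850585938), (107.47583770751953, 15.095450401306152), 6.163562297821045)
green 4697 [184.4096 281.8522] [ 0.5653 -0.2089  0.004 ]
   rect ((556.0936279296875, -199.2628173828125), (218.14605712890625, 198.4585418701172), 7.73029899597168)
green 176 [189.9432 237.7443] [ 0.475  -0.1197  0.004 ]
```

View pics/crop0.png

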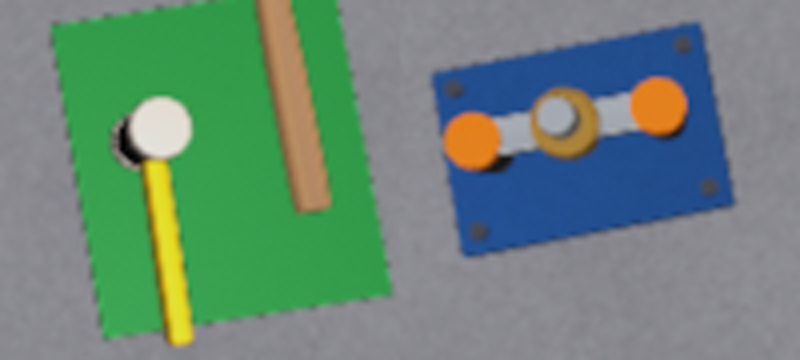

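```bash
cat >> m.py <<'E'
def shift(xyz,yaw=None):
    "shift in tool mm from present pose to world xyz; turn about tool z to have tool x at yaw (deg)"
    s=r.sense();R=np.array(s["ee_rot"]);v=R.T@(np.array(xyz)-s["tcp_pos"])*1000
    a=None
    if yaw is not None:
        a=-(np.radians(yaw)-np.arctan2(R[1,0],R[0,0]))
    return v.round(1),a
E
python3 - <<'E'
from m import *
import pickle
d=pickle.load(open("d.pkl","rb"))
np.set_printoptions(precision=4,suppress=True)
A=[]
for n,bx in(("top",(320,165,355,195)),("scene",(190,240,220,275))):
    c=d[n];x0,y0,x1,y1=bx
    B=[b for b in blobs(c["img"],(0,0,150),(179,60,255),20) if x0<b[1][0]<x1 and y0<b[1][1]<y1]
    for b in B:print(n,b[0],b[1],onz(c,b[1],.084))
    o=[b for b in blobs(c["img"],(4,200,180),(18,255,255),20)]
    A.append(B[0][1]);
    if n=="scene":
        for b in o: print(b[0],b[1],onz(c,b[1],.093))
print(tri(d["top"],A[0],d["scene"],A[1]))
print(shift([.45,.3,.25]),shift([.470,-.149,.25],6))
E
```

```text
top 196 [339.8265 181.4337] [ 0.5653 -0.1393  0.084 ]
scene 174 [202.0575 252.5517] [ 0.5679 -0.1431  0.084 ]
127 [352.9528 250.4724] [0.8183 0.1278 0.093 ]
110 [375.8091 216.7364] [0.7961 0.2444 0.093 ]
96 [295.375 185.25 ] [0.5876 0.1645 0.093 ]
86 [319.5116 156.093 ] [0.5642 0.2859 0.093 ]
76 [356.0395 137.75  ] [0.5904 0.4133 0.093 ]
67 [384.7761 119.4478] [0.6025 0.5316 0.093 ]
62 [234.0806 111.1129] [0.27   0.2256 0.093 ]
56 [260.5893  91.    ] [0.2617 0.344  0.093 ]
(array([ 0.5656, -0.1411,  0.078 ]), np.float64(0.0014622352694793307))
(array([352.2, 214. ,  -3. ]), None) (array([492.9, 640.8,  -2.1]), np.float64(-0.378665896347387))
```

Call:
move_arm:
  series:
    - {"grip": 0.5,"xyz": [50,30,0],"angular": [0,0,-0.05]}
    - {"grip": 0.5,"xyz": [100,60,0],"angular": [0,0,-0.1]}
    - {"grip": 0.5,"xyz": [150,90,0],"angular": [0,0,-0.15]}
    - {"grip": 0.5,"xyz": [200,120,0],"angular": [0,0,-0.2]}
    - {"grip": 0.5,"xyz": [250,150,0],"angular": [0,0,-0.25]}
    - {"grip": 0.5,"xyz": [300,190,0],"angular": [0,0,-0.3]}
    - {"grip": 0.5,"xyz": [340,220,0],"angular": [0,0,-0.35]}
    - {"grip": 0.5,"xyz": [365,255,0],"angular": [0,0,-0.379]}
    - {"grip": 0.5,"xyz": [390,300,0],"angular": [0,0,-0.379]}
    - {"grip": 0.5,"xyz": [410,345,0],"angular": [0,0,-0.379]}

```text
time_s: 1.1
tcp_pos: [0.4593, 0.2015, 0.2471]
ee_rot: [[0.994, 0.105, -0.0], [0.105, -0.994, -0.0], [-0.001, 0.0, -1.0]]
wrist_force: [0.5, -0.0, 0.0]
gripper_width: 0.504
gripper_force: 0.0
```

```bash
python3 -c "
from m import *
print(r.sense()['time_s'],r.sense()['tcp_pos'],shift([.516,-.146,.25],6.1))"
```

```text
1.1 [0.45933167 0.20145016 0.24708545] (array([ 19.9, 351.5,  -2.8]), np.float64(-0.0014332641154151254))
```

Call:
move_arm:
  series:
    - {"grip": 0.5,"xyz": [2,45,0],"angular": [0,0,0]}
    - {"grip": 0.5,"xyz": [4,90,0],"angular": [0,0,0]}
    - {"grip": 0.5,"xyz": [6,135,0],"angular": [0,0,0]}
    - {"grip": 0.5,"xyz": [8,180,0],"angular": [0,0,0]}
    - {"grip": 0.5,"xyz": [10,225,0],"angular": [0,0,0]}
    - {"grip": 0.5,"xyz": [12,270,0],"angular": [0,0,0]}
    - {"grip": 0.5,"xyz": [13,308,0],"angular": [0,0,0]}
    - {"grip": 0.5,"xyz": [13,308,0],"angular": [0,0,0]}
    - {"grip": 0.5,"xyz": [13,308,0],"angular": [0,0,0]}
    - {"grip": 0.5,"xyz": [13,308,0],"angular": [0,0,0]}

```text
time_s: 2.1
tcp_pos: [0.5037, -0.101, 0.2473]
ee_rot: [[0.994, 0.106, -0.001], [0.106, -0.994, 0.0], [-0.001, -0.0, -1.0]]
wrist_force: [-1.1, 0.1, 0.0]
gripper_width: 0.502
gripper_force: 0.0
```

```bash
cat >> m.py <<'E'
def wcap():
    s=r.sense();c=dict(r.capture("wrist"));T=np.eye(4);T[:3,:3]=s["ee_rot"];T[:3,3]=s["tcp_pos"]
    W=np.linalg.inv(T@np.array(c["hand_eye"]))
    c["rvec"]=cv2.Rodrigues(W[:3,:3])[0];c["tvec"]=W[:3,3];return c
E
python3 - <<'E'
from m import *
np.set_printoptions(precision=4,suppress=True)
s=r.sense();print(s['tcp_pos'],s["wrist_force"])
c=wcap();im=c["img"];save("w1.png",im,1.3);print(ray(c,(256,192)))
for a,ce,m in blobs(im,(25,180,120),(32,255,255),100):
    cn=max(cv2.findContours(m,cv2.RETR_EXTERNAL,cv2.CHAIN_APPROX_NONE)[0],key=cv2.contourArea)
    for z in(.044,.055):
        P=np.array([onz(c,u,z)[:2] for u in cn[:,0,:]],np.float32)*1000
        print("yellow",a,ce,cv2.minAreaRect(P))
for a,ce,m in blobs(im,(0,0,150),(179,60,255),300): print("white",a,ce,onz(c,ce,.084))
E
```

```text
[ 0.5037 -0.101   0.2473] [-1.0607  0.1229  0.0314]
(array([ 0.5881, -0.0915,  0.3843]), array([-0.3218, -0.0261, -0.9466]))
yellow 1038 [300.5173 183.9644] ((484.51885986328125, -150.635986328125), (118.17353820800781, 16.796266555786133), 6.140825271606445)
yellow 1038 [300.5173 183.9644] ((487.86810302734375, -148.72357177734375), (114.35372161865234, 16.253341674804688), 6.140817642211914)
white 59954 [155.0898 136.1983] [0.5323 0.0031 0.084 ]
white 26700 [451.8298 143.4385] [ 0.5559 -0.2838  0.084 ]
white 3197 [258.4435 314.9518] [ 0.3349 -0.1184  0.084 ]
white 1483 [307.3088 115.8705] [ 0.5669 -0.1401  0.084 ]
white 610 [ 49.7016 323.0836] [0.297 0.126 0.084]
white 504 [470.9742 315.373 ] [ 0.3609 -0.3662  0.084 ]
```

View pics/w1.png

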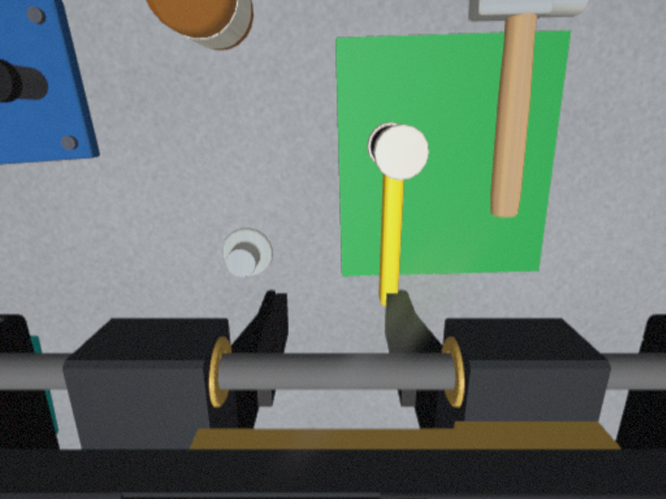

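The wrist view shows the mallet head's white face at 1.3x pixel (402,152), at world (0.567,-0.140). The yellow handle yaws 6.1°, and the hammer (510,110) and ferrule (245,252) are clear of the approach.

Call:
move_arm:
  series:
    - {"grip": 0.5,"xyz": [0,0,0],"angular": [0,0,0]}
    - {"grip": 0.5,"xyz": [0,0,0],"angular": [0,0,0]}

```text
time_s: 2.35
tcp_pos: [0.504, -0.1007, 0.2477]
ee_rot: [[0.994, 0.107, 0.0], [0.107, -0.994, 0.0], [0.0, -0.0, -1.0]]
wrist_force: [-0.1, 0.2, 0.2]
gripper_width: 0.499
gripper_force: 0.0
```

```bash
python3 -c "
from m import *
print(r.sense()['joint_velocities'].round(1),shift([.517,-.1455,.052],6.1))"
```

```text
[-0.3  0.1  0.1  0.1  0.1  0. ] (array([  8.1,  46. , 195.7]), np.float64(0.00038964070046265675))
```

Call:
move_arm:
  series:
    - {"grip": 0.5,"xyz": [8,46,20],"angular": [0,0,0]}
    - {"grip": 0.5,"xyz": [8,46,60],"angular": [0,0,0]}
    - {"grip": 0.5,"xyz": [8,46,100],"angular": [0,0,0]}
    - {"grip": 0.5,"xyz": [8,46,140],"angular": [0,0,0]}
    - {"grip": 0.5,"xyz": [8,46,170],"angular": [0,0,0]}
    - {"grip": 0.5,"xyz": [8,46,190],"angular": [0,0,0]}
    - {"grip": 0.5,"xyz": [8,46,197],"angular": [0,0,0]}
    - {"grip": 0.5,"xyz": [8,46,197],"angular": [0,0,0]}
    - {"grip": 0.5,"xyz": [8,46,197],"angular": [0,0,0]}

```text
time_s: 3.25
tcp_pos: [0.5178, -0.1463, 0.0516]
ee_rot: [[0.994, 0.106, 0.002], [0.106, -0.994, -0.0], [0.002, 0.0, -1.0]]
wrist_force: [0.2, -0.2, 0.4]
gripper_width: 0.5
gripper_force: 0.0
```

Run:
```python
from m import *
np.set_printoptions(precision=4,suppress=True)
print(shift([.517,-.1455,.050],6.1))
c=wcap();im=c["img"];save("w2.png",im,1)
for a,ce,m in blobs(im,(25,180,120),(32,255,255),100):
    cn=max(cv2.findContours(m,cv2.RETR_EXTERNAL,cv2.CHAIN_APPROX_NONE)[0],key=cv2.contourArea)
    P=np.array([onz(c,u,.055)[:2] for u in cn[:,0,:]],np.float32)*1000
    print("yellow",a,ce,cv2.minAreaRect(P))
for a,ce,m in blobs(im,(0,0,150),(179,60,255),300): print("white",a,ce,onz(c,ce,.084))
```

```text
(array([-0.7, -0.9,  1.6]), np.float64(-0.00039469298873882896))
yellow 855 [260.0398 256.2573] ((523.8137817382812, -146.03990173339844), (15.993208885192871, 15.090433120727539), 6.115705966949463)
yellow 815 [260.4601 314.8834] ((489.4906005859375, -149.79685974121094), (18.918092727661133, 15.007301330566406), 6.105933666229248)
white 45521 [ 89.6391 128.2022] [ 0.5829 -0.0819  0.084 ]
white 8723 [261.4149 190.8324] [ 0.5671 -0.1415  0.084 ]
white 742 [504.1334 220.5013] [ 0.5652 -0.2314  0.084 ]
white 452 [ 49.4491 329.6305] [ 0.4973 -0.0606  0.084 ]
```

View pics/w2.png

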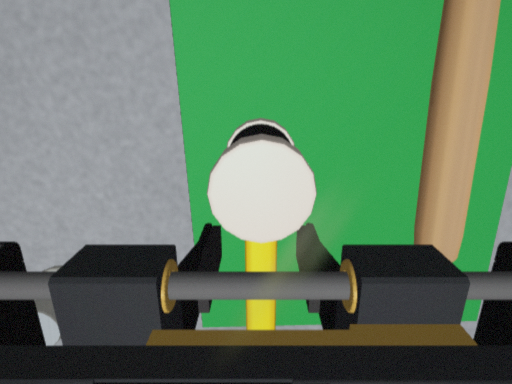

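The handle (260,256) is centred between the fingers, with the head (262,190) ahead. I'll grip it and lift.

Call:
move_arm:
  series:
    - {"grip": 0.5,"xyz": [0,0,1],"angular": [0,0,0]}
    - {"grip": 0.1,"xyz": [0,0,1],"angular": [0,0,0]}
    - {"grip": 0,"xyz": [0,0,1],"angular": [0,0,0]}
    - {"grip": 0,"xyz": [0,0,1],"angular": [0,0,0]}
    - {"grip": 0,"xyz": [0,0,1],"angular": [0,0,0]}
    - {"grip": 0,"xyz": [0,0,1],"angular": [0,0,0]}

```text
time_s: 3.9
tcp_pos: [0.5167, -0.1466, 0.0496]
ee_rot: [[0.994, 0.105, -0.0], [0.105, -0.994, -0.0], [-0.0, 0.0, -1.0]]
wrist_force: [-0.9, -1.3, 0.7]
gripper_width: 0.186
gripper_force: 29.9
```

Call:
move_arm:
  series:
    - {"grip": 0,"xyz": [0,0,-5],"angular": [0,0,0]}
    - {"grip": 0,"xyz": [0,0,-20],"angular": [0,0,0]}
    - {"grip": 0,"xyz": [0,0,-50],"angular": [0,0,0]}
    - {"grip": 0,"xyz": [0,0,-80],"angular": [0,0,0]}
    - {"grip": 0,"xyz": [0,0,-110],"angular": [0,0,0]}
    - {"grip": 0,"xyz": [0,0,-140],"angular": [0,0,0]}
    - {"grip": 0,"xyz": [0,0,-160],"angular": [0,0,0]}
    - {"grip": 0,"xyz": [0,0,-170],"angular": [0,0,0]}
    - {"grip": 0,"xyz": [0,0,-170],"angular": [0,0,0]}

```text
time_s: 4.8
tcp_pos: [0.5169, -0.1464, 0.2204]
ee_rot: [[0.994, 0.105, 0.002], [0.105, -0.994, 0.0], [0.002, -0.0, -1.0]]
wrist_force: [-0.1, -0.6, -2.8]
gripper_width: 0.18
gripper_force: 29.9
```

Run:
```python
from m import *
np.set_printoptions(precision=4,suppress=True)
c=wcap();im=c["img"]
for a,ce,m in blobs(im,(0,0,130),(179,60,255),1000): print("white",a,ce,m.any(1).nonzero()[0][[0,-1]])
c=wcap()
print(shift([.45,.2,.22],10),r.sense()["wrist_force"],r.sense()["moment"])
```

```text
white 97015 [245.7641 136.1592] [  0 270]
white 2895 [444.7734 320.8698] [300 344]
white 2809 [ 71.5329 320.3567] [300 344]
(array([ -29.1, -351.3,   -1.4]), np.float64(-0.06978066359859242)) [ 0.5302  0.5601 -3.0507] [-0.0299  0.1317 -0.0149]
```

Call:
move_arm:
  series:
    - {"grip": 0,"xyz": [-4,-20,0],"angular": [0,0,-0.01]}
    - {"grip": 0,"xyz": [-8,-60,0],"angular": [0,0,-0.02]}
    - {"grip": 0,"xyz": [-12,-100,0],"angular": [0,0,-0.03]}
    - {"grip": 0,"xyz": [-16,-145,0],"angular": [0,0,-0.04]}
    - {"grip": 0,"xyz": [-20,-190,0],"angular": [0,0,-0.05]}
    - {"grip": 0,"xyz": [-24,-235,0],"angular": [0,0,-0.06]}
    - {"grip": 0,"xyz": [-28,-280,0],"angular": [0,0,-0.07]}
    - {"grip": 0,"xyz": [-32,-325,0],"angular": [0,0,-0.07]}
    - {"grip": 0,"xyz": [-36,-360,0],"angular": [0,0,-0.07]}
    - {"grip": 0,"xyz": [-37,-380,0],"angular": [0,0,-0.07]}

```text
time_s: 5.9
tcp_pos: [0.4386, 0.2295, 0.2177]
ee_rot: [[0.984, 0.177, -0.003], [0.177, -0.984, -0.002], [-0.003, 0.001, -1.0]]
wrist_force: [0.1, -0.8, -2.7]
gripper_width: 0.179
gripper_force: 29.9
```

Call:
move_arm:
  series:
    - {"grip": 0,"xyz": [0,0,0],"angular": [0,0,0]}
    - {"grip": 0,"xyz": [0,0,0],"angular": [0,0,0]}

```text
time_s: 6.1
tcp_pos: [0.4392, 0.2272, 0.218]
ee_rot: [[0.985, 0.175, -0.003], [0.175, -0.985, -0.002], [-0.003, 0.002, -1.0]]
wrist_force: [0.7, 0.3, -2.6]
gripper_width: 0.176
gripper_force: 29.9
```

```bash
cat > wl.py <<'E'
from m import *
np.set_printoptions(precision=4,suppress=True)
def wings(c,z=None):
    out=[]
    for a,ce,m in blobs(c["img"],(8,215,150),(17,255,255),40):
        cn=max(cv2.findContours(m,cv2.RETR_EXTERNAL,cv2.CHAIN_APPROX_NONE)[0],key=cv2.contourArea)
        out.append((a,ce,cv2.boundingRect(cn)))
    return out
E
python3 - <<'E'
from wl import *
print(r.sense()["tcp_pos"])
c=wcap();save("w3.png",c["img"])
for a,ce,b in wings(c): print(a,ce,b,onz(c,ce,.093))
E
```

```text
[0.4392 0.2272 0.218 ]
75 [386.28    20.8933] (379, 13, 13, 19) [0.5861 0.1556 0.093 ]
72 [102.8611 322.7778] (98, 314, 11, 15) [0.2659 0.3597 0.093 ]
58 [383.6379   5.6552] (377, 0, 13, 14) [0.5955 0.1606 0.093 ]
```

View pics/w3.png

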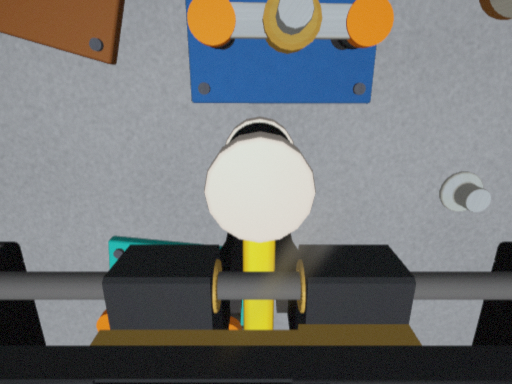

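The view shows the wings at (212,18) and (370,20), the column at (296,10), and the mallet held level with its head at (260,188).

```bash
sed -i 's/(8,215,150),(17,255,255),40/(9,190,120),(18,255,255),300/' wl.py
python3 - <<'E'
from wl import *
c=wcap();K=np.array(c["camera_matrix"])
W=[]
for a,ce,b in wings(c):
    print(a,ce,b)
    if b[1]<80 and b[2]>35: 
        q=(b[0]+b[2]/2-.5,b[1]+b[3]/2-.5); W.append(q)
W.sort(); print(W)
for z in(.086,.09,.094,.098):
    p=[onz(c,q,z) for q in W]; print(z,p,np.linalg.norm(p[0]-p[1]),np.degrees(np.arctan2(p[0][0]-p[1][0],p[0][1]-p[1][1])))
B=blobs(c["img"],(105,120,40),(125,255,255),1000)[0]
cn=max(cv2.findContours(B[2],cv2.RETR_EXTERNAL,cv2.CHAIN_APPROX_NONE)[0],key=cv2.contourArea)[:,0,:]
P=np.array([onz(c,u,.016)[:2] for u in cn],np.float32)*1000
print(cv2.minAreaRect(P))
E
```

```text
1788 [367.9692  21.8395] (346, 0, 46, 47)
1779 [210.5863  20.9871] (187, 0, 47, 47)
[(210.0, 23.0), (368.5, 23.0)]
0.086 [array([0.5626, 0.2872, 0.086 ]), array([0.5842, 0.1658, 0.086 ])] 0.1233251165235957 -10.087629372831614
0.09 [array([0.562 , 0.2866, 0.09  ]), array([0.5833, 0.167 , 0.09  ])] 0.1214919095222616 -10.087629372831644
0.094 [array([0.5615, 0.2859, 0.094 ]), array([0.5824, 0.1681, 0.094 ])] 0.1196587025209274 -10.08762937283163
0.098 [array([0.5609, 0.2852, 0.098 ]), array([0.5815, 0.1692, 0.098 ])] 0.11782549551959332 -10.087629372831605
((545.65869140625, 222.63861083984375), (69.4541015625, 187.48828125), 10.022336959838867)
```

Call:
move_arm:
  series:
    - {"grip": 0,"xyz": [20,20,0],"angular": [0,0,0]}
    - {"grip": 0,"xyz": [50,50,0],"angular": [0,0,0]}
    - {"grip": 0,"xyz": [75,78,0],"angular": [0,0,0]}
    - {"grip": 0,"xyz": [81,83,10],"angular": [0,0,0]}
    - {"grip": 0,"xyz": [81,83,35],"angular": [0,0,0]}
    - {"grip": 0,"xyz": [81,83,55],"angular": [0,0,0]}
    - {"grip": 0,"xyz": [81,83,68],"angular": [0,0,0]}
    - {"grip": 0,"xyz": [81,83,72],"angular": [0,0,0]}
    - {"grip": 0,"xyz": [81,83,72],"angular": [0,0,0]}
    - {"grip": 0,"xyz": [81,83,72],"angular": [0,0,0]}

```text
time_s: 7.2
tcp_pos: [0.5347, 0.1599, 0.1483]
ee_rot: [[0.985, 0.174, 0.001], [0.174, -0.985, 0.0], [0.001, -0.0, -1.0]]
wrist_force: [-0.1, 1.1, -2.5]
gripper_width: 0.18
gripper_force: 29.9
```

Run:
```python
from wl import *
s=r.sense();print(s["tcp_pos"],s["wrist_force"],shift([.533,.159,.1356],10))
c=cap("scene");save("s2.png",c["img"][110:260,240:400],4)
```

```text
[0.5347 0.1599 0.1483] [-0.1312  1.1122 -2.5437] (array([-1.8,  0.6, 12.7]), np.float64(0.0005560876178868357))
```

View pics/s2.png

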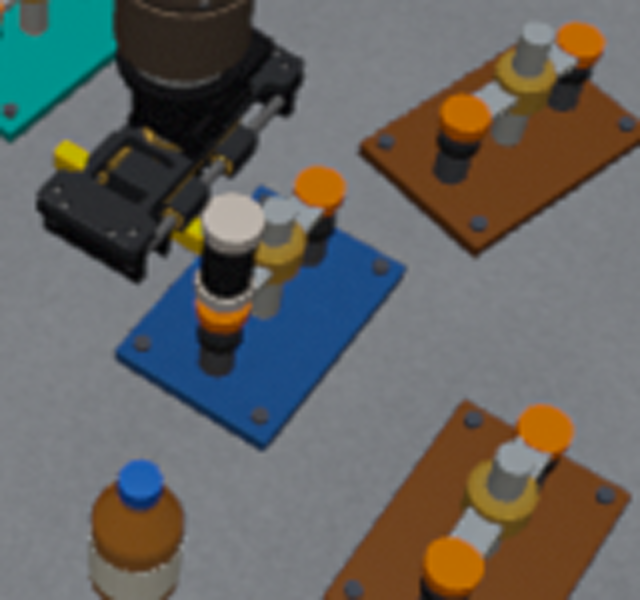

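The mallet head (232,255) hovers squarely over the right (near) wing (222,310), clear of the column. I'll press gently in small steps.

Call:
move_arm:
  series:
    - {"grip": 0,"xyz": [-1,0,4],"angular": [0,0,0]}
    - {"grip": 0,"xyz": [-1,0,7],"angular": [0,0,0]}
    - {"grip": 0,"xyz": [-1,0,9],"angular": [0,0,0]}
    - {"grip": 0,"xyz": [-1,0,9],"angular": [0,0,0]}

```text
time_s: 7.65
tcp_pos: [0.5331, 0.1597, 0.1383]
ee_rot: [[0.985, 0.174, -0.0], [0.174, -0.985, -0.0], [-0.0, 0.0, -1.0]]
wrist_force: [-0.6, 0.4, -2.8]
gripper_width: 0.178
gripper_force: 29.9
```

Call:
move_arm:
  series:
    - {"grip": 0,"xyz": [0,0,1],"angular": [0,0,0]}
    - {"grip": 0,"xyz": [0,0,2],"angular": [0,0,0]}
    - {"grip": 0,"xyz": [0,0,3],"angular": [0,0,0]}
    - {"grip": 0,"xyz": [0,0,3],"angular": [0,0,0]}

```text
time_s: 8.05
tcp_pos: [0.5332, 0.1596, 0.1361]
ee_rot: [[0.985, 0.174, 0.0], [0.174, -0.985, -0.0], [0.0, 0.0, -1.0]]
wrist_force: [-4.5, -0.5, 3.6]
gripper_width: 0.177
gripper_force: 30.0
```

Call:
move_arm:
  series:
    - {"grip": 0,"xyz": [0,0,-20],"angular": [0,0,0]}
    - {"grip": 0,"xyz": [0,0,-52],"angular": [0,0,0]}
    - {"grip": 0,"xyz": [0,-40,-54],"angular": [0,0,0]}
    - {"grip": 0,"xyz": [0,-80,-54],"angular": [0,0,0]}
    - {"grip": 0,"xyz": [0,-120,-54],"angular": [0,0,0]}
    - {"grip": 0,"xyz": [0,-121,-40],"angular": [0,0,0]}
    - {"grip": 0,"xyz": [0,-121,-18],"angular": [0,0,0]}
    - {"grip": 0,"xyz": [0,-121,-9],"angular": [0,0,0]}
    - {"grip": 0,"xyz": [0,-121,-9],"angular": [0,0,0]}

```text
time_s: 8.95
tcp_pos: [0.5118, 0.2786, 0.143]
ee_rot: [[0.985, 0.174, -0.002], [0.174, -0.985, -0.002], [-0.002, 0.001, -1.0]]
wrist_force: [0.3, -0.3, -2.2]
gripper_width: 0.183
gripper_force: 30.0
```

Call:
move_arm:
  series:
    - {"grip": 0,"xyz": [0,0,2],"angular": [0,0,0]}
    - {"grip": 0,"xyz": [0,0,5],"angular": [0,0,0]}
    - {"grip": 0,"xyz": [0,0,7],"angular": [0,0,0]}
    - {"grip": 0,"xyz": [0,0,9],"angular": [0,0,0]}
    - {"grip": 0,"xyz": [0,0,9],"angular": [0,0,0]}

```text
time_s: 9.45
tcp_pos: [0.5128, 0.2794, 0.1365]
ee_rot: [[0.985, 0.175, 0.002], [0.175, -0.985, 0.002], [0.002, -0.001, -1.0]]
wrist_force: [-1.6, 0.8, 2.6]
gripper_width: 0.179
gripper_force: 30.0
```

Run:
```python
from wl import *
s=r.sense();print(s["tcp_pos"],s["wrist_force"],shift([.512,.278,.132],10))
c=wcap();save("w4.png",c["img"])
for a,ce,b in wings(c): print(a,ce,b)
```

```text
[0.5128 0.2794 0.1365] [-1.6014  0.822   2.5739] (array([-1.1,  1.2,  4.5]), np.float64(0.0008962972093181365))
3540 [36.8031 64.6887] (4, 31, 67, 69)
2860 [463.5983 144.6448] (434, 116, 61, 59)
```

View pics/w4.png

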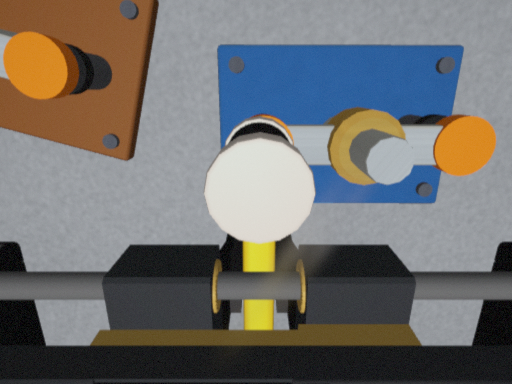

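The head sits on the left wing, level, and the right wing (464,145) is unobstructed. I'll continue the left push by a few mm.

Call:
move_arm:
  series:
    - {"grip": 0,"xyz": [-0.5,1,1],"angular": [0,0,0]}
    - {"grip": 0,"xyz": [-0.5,1,2],"angular": [0,0,0]}
    - {"grip": 0,"xyz": [-0.5,1,3],"angular": [0,0,0]}
    - {"grip": 0,"xyz": [-0.5,1,4],"angular": [0,0,0]}
    - {"grip": 0,"xyz": [-0.5,1,4],"angular": [0,0,0]}

```text
time_s: 10.0
tcp_pos: [0.5124, 0.2786, 0.1318]
ee_rot: [[0.985, 0.175, 0.002], [0.175, -0.985, 0.001], [0.002, -0.001, -1.0]]
wrist_force: [-1.0, 4.6, 4.6]
gripper_width: 0.181
gripper_force: 30.0
```

Call:
move_arm:
  series:
    - {"grip": 0,"xyz": [0,0,-20],"angular": [0,0,0]}
    - {"grip": 0,"xyz": [0,0,-52],"angular": [0,0,0]}
    - {"grip": 0,"xyz": [0,40,-56],"angular": [0,0,0]}
    - {"grip": 0,"xyz": [0,80,-56],"angular": [0,0,0]}
    - {"grip": 0,"xyz": [0,120,-56],"angular": [0,0,0]}
    - {"grip": 0,"xyz": [0,120,-40],"angular": [0,0,0]}
    - {"grip": 0,"xyz": [0,120,-18],"angular": [0,0,0]}
    - {"grip": 0,"xyz": [0,120,-9],"angular": [0,0,0]}
    - {"grip": 0,"xyz": [0,120,-9],"angular": [0,0,0]}

```text
time_s: 10.9
tcp_pos: [0.5307, 0.1578, 0.1379]
ee_rot: [[0.985, 0.173, -0.007], [0.173, -0.985, -0.004], [-0.008, 0.003, -1.0]]
wrist_force: [0.4, 0.1, -3.3]
gripper_width: 0.177
gripper_force: 30.0
```

Call:
move_arm:
  series:
    - {"grip": 0,"xyz": [1,0,3],"angular": [0,0,0]}
    - {"grip": 0,"xyz": [1,0,5],"angular": [0,0,0]}
    - {"grip": 0,"xyz": [1,0,7],"angular": [0,0,0]}
    - {"grip": 0,"xyz": [1,0,9],"angular": [0,0,0]}
    - {"grip": 0,"xyz": [1,0,11],"angular": [0,0,0]}
    - {"grip": 0,"xyz": [1,0,11],"angular": [0,0,0]}

```text
time_s: 11.5
tcp_pos: [0.5339, 0.1598, 0.1301]
ee_rot: [[0.985, 0.175, 0.001], [0.175, -0.985, 0.0], [0.001, -0.0, -1.0]]
wrist_force: [-3.1, -0.8, 3.4]
gripper_width: 0.181
gripper_force: 30.0
```

Call:
move_arm:
  series:
    - {"grip": 0,"xyz": [0,0,-20],"angular": [0,0,0]}
    - {"grip": 0,"xyz": [0,0,-52],"angular": [0,0,0]}
    - {"grip": 0,"xyz": [0,-40,-60],"angular": [0,0,0]}
    - {"grip": 0,"xyz": [0,-80,-60],"angular": [0,0,0]}
    - {"grip": 0,"xyz": [0,-120,-60],"angular": [0,0,0]}
    - {"grip": 0,"xyz": [0,-121,-40],"angular": [0,0,0]}
    - {"grip": 0,"xyz": [0,-121,-20],"angular": [0,0,0]}
    - {"grip": 0,"xyz": [0,-121,-8],"angular": [0,0,0]}
    - {"grip": 0,"xyz": [0,-121,-8],"angular": [0,0,0]}

```text
time_s: 12.4
tcp_pos: [0.5116, 0.2781, 0.135]
ee_rot: [[0.985, 0.174, -0.004], [0.174, -0.985, -0.003], [-0.004, 0.002, -1.0]]
wrist_force: [0.4, -0.9, -2.8]
gripper_width: 0.178
gripper_force: 30.0
```

Call:
move_arm:
  series:
    - {"grip": 0,"xyz": [0,0,3],"angular": [0,0,0]}
    - {"grip": 0,"xyz": [0,0,6],"angular": [0,0,0]}
    - {"grip": 0,"xyz": [0,0,8],"angular": [0,0,0]}
    - {"grip": 0,"xyz": [0,0,10],"angular": [0,0,0]}
    - {"grip": 0,"xyz": [0,0,12],"angular": [0,0,0]}
    - {"grip": 0,"xyz": [0,0,12],"angular": [0,0,0]}

```text
time_s: 13.0
tcp_pos: [0.5133, 0.2795, 0.1264]
ee_rot: [[0.985, 0.175, 0.002], [0.175, -0.985, 0.001], [0.002, -0.001, -1.0]]
wrist_force: [-0.7, 1.0, 3.8]
gripper_width: 0.182
gripper_force: 30.0
```

Call:
move_arm:
  series:
    - {"grip": 0,"xyz": [0,0,-20],"angular": [0,0,0]}
    - {"grip": 0,"xyz": [0,0,-55],"angular": [0,0,0]}
    - {"grip": 0,"xyz": [0,40,-65],"angular": [0,0,0]}
    - {"grip": 0,"xyz": [0,80,-65],"angular": [0,0,0]}
    - {"grip": 0,"xyz": [0,120,-65],"angular": [0,0,0]}
    - {"grip": 0,"xyz": [0,120,-40],"angular": [0,0,0]}
    - {"grip": 0,"xyz": [0,120,-20],"angular": [0,0,0]}
    - {"grip": 0,"xyz": [0,120,-9],"angular": [0,0,0]}
    - {"grip": 0,"xyz": [0,120,-9],"angular": [0,0,0]}

```text
time_s: 13.9
tcp_pos: [0.5325, 0.1602, 0.1325]
ee_rot: [[0.985, 0.174, -0.004], [0.174, -0.985, -0.002], [-0.004, 0.002, -1.0]]
wrist_force: [-0.9, 0.0, -2.0]
gripper_width: 0.182
gripper_force: 30.0
```

Call:
move_arm:
  series:
    - {"grip": 0,"xyz": [0.5,0,3],"angular": [0,0,0]}
    - {"grip": 0,"xyz": [0.5,0,6],"angular": [0,0,0]}
    - {"grip": 0,"xyz": [0.5,0,8],"angular": [0,0,0]}
    - {"grip": 0,"xyz": [0.5,0,10],"angular": [0,0,0]}
    - {"grip": 0,"xyz": [0.5,0,12],"angular": [0,0,0]}
    - {"grip": 0,"xyz": [0.5,0,12],"angular": [0,0,0]}

```text
time_s: 14.5
tcp_pos: [0.5346, 0.1611, 0.1232]
ee_rot: [[0.985, 0.175, 0.002], [0.175, -0.985, 0.001], [0.002, -0.0, -1.0]]
wrist_force: [-2.1, -0.8, 3.4]
gripper_width: 0.178
gripper_force: 30.0
```

Call:
move_arm:
  series:
    - {"grip": 0,"xyz": [0,0,-20],"angular": [0,0,0]}
    - {"grip": 0,"xyz": [0,0,-55],"angular": [0,0,0]}
    - {"grip": 0,"xyz": [0,-40,-68],"angular": [0,0,0]}
    - {"grip": 0,"xyz": [0,-80,-68],"angular": [0,0,0]}
    - {"grip": 0,"xyz": [0,-120,-68],"angular": [0,0,0]}
    - {"grip": 0,"xyz": [0,-121,-40],"angular": [0,0,0]}
    - {"grip": 0,"xyz": [0,-121,-20],"angular": [0,0,0]}
    - {"grip": 0,"xyz": [0,-121,-9],"angular": [0,0,0]}
    - {"grip": 0,"xyz": [0,-121,-9],"angular": [0,0,0]}

```text
time_s: 15.4
tcp_pos: [0.5123, 0.2794, 0.1294]
ee_rot: [[0.985, 0.174, -0.003], [0.174, -0.985, -0.002], [-0.003, 0.002, -1.0]]
wrist_force: [0.0, -0.3, -2.8]
gripper_width: 0.182
gripper_force: 30.0
```

Call:
move_arm:
  series:
    - {"grip": 0,"xyz": [0,1,3],"angular": [0,0,0]}
    - {"grip": 0,"xyz": [0,1,6],"angular": [0,0,0]}
    - {"grip": 0,"xyz": [0,1,8],"angular": [0,0,0]}
    - {"grip": 0,"xyz": [0,1,10],"angular": [0,0,0]}
    - {"grip": 0,"xyz": [0,1,12],"angular": [0,0,0]}
    - {"grip": 0,"xyz": [0,1,12],"angular": [0,0,0]}

```text
time_s: 16.0
tcp_pos: [0.5137, 0.2793, 0.1203]
ee_rot: [[0.985, 0.175, 0.002], [0.175, -0.985, 0.001], [0.002, -0.001, -1.0]]
wrist_force: [-1.8, -0.8, 3.2]
gripper_width: 0.179
gripper_force: 30.0
```

Call:
move_arm:
  series:
    - {"grip": 0,"xyz": [0,0,-20],"angular": [0,0,0]}
    - {"grip": 0,"xyz": [0,0,-55],"angular": [0,0,0]}
    - {"grip": 0,"xyz": [0,40,-70],"angular": [0,0,0]}
    - {"grip": 0,"xyz": [0,80,-70],"angular": [0,0,0]}
    - {"grip": 0,"xyz": [0,120,-70],"angular": [0,0,0]}
    - {"grip": 0,"xyz": [0,120,-40],"angular": [0,0,0]}
    - {"grip": 0,"xyz": [0,120,-18],"angular": [0,0,0]}
    - {"grip": 0,"xyz": [0,120,-8],"angular": [0,0,0]}
    - {"grip": 0,"xyz": [0,120,-8],"angular": [0,0,0]}

```text
time_s: 16.9
tcp_pos: [0.5332, 0.1605, 0.1257]
ee_rot: [[0.985, 0.174, -0.003], [0.174, -0.985, -0.002], [-0.004, 0.001, -1.0]]
wrist_force: [0.5, -0.4, -1.7]
gripper_width: 0.179
gripper_force: 30.0
```

Call:
move_arm:
  series:
    - {"grip": 0,"xyz": [0,0,4],"angular": [0,0,0]}
    - {"grip": 0,"xyz": [0,0,6],"angular": [0,0,0]}
    - {"grip": 0,"xyz": [0,0,8],"angular": [0,0,0]}
    - {"grip": 0,"xyz": [0,0,10],"angular": [0,0,0]}
    - {"grip": 0,"xyz": [0,0,11],"angular": [0,0,0]}
    - {"grip": 0,"xyz": [0,0,11],"angular": [0,0,0]}

```text
time_s: 17.5
tcp_pos: [0.5346, 0.1612, 0.1176]
ee_rot: [[0.985, 0.175, 0.002], [0.175, -0.985, 0.001], [0.002, -0.0, -1.0]]
wrist_force: [-3.0, -0.1, 4.7]
gripper_width: 0.181
gripper_force: 30.0
```

Call:
move_arm:
  series:
    - {"grip": 0,"xyz": [0,0,1],"angular": [0,0,0]}
    - {"grip": 0,"xyz": [0,0,2],"angular": [0,0,0]}
    - {"grip": 0,"xyz": [0,0,2],"angular": [0,0,0]}

```text
time_s: 17.8
tcp_pos: [0.5341, 0.1609, 0.1164]
ee_rot: [[0.985, 0.175, 0.001], [0.175, -0.985, 0.0], [0.001, 0.0, -1.0]]
wrist_force: [-6.2, -1.3, 9.9]
gripper_width: 0.178
gripper_force: 30.0
```

Call:
move_arm:
  series:
    - {"grip": 0,"xyz": [0,0,1],"angular": [0,0,0]}
    - {"grip": 0,"xyz": [0,0,2],"angular": [0,0,0]}
    - {"grip": 0,"xyz": [0,0,2],"angular": [0,0,0]}
    - {"grip": 0,"xyz": [0,0,2],"angular": [0,0,0]}

```text
time_s: 18.2
tcp_pos: [0.5333, 0.1607, 0.1147]
ee_rot: [[0.985, 0.175, -0.001], [0.175, -0.985, -0.001], [-0.001, 0.0, -1.0]]
wrist_force: [-8.9, -0.2, 13.8]
gripper_width: 0.184
gripper_force: 30.0
```

Run:
```python
from wl import *
s=r.sense();print(s["tcp_pos"],s["wrist_force"],s["moment"])
c=wcap();save("w5.png",c["img"])
for a,ce,m in blobs(c["img"],(25,180,120),(32,255,255),100):print(a,ce)
```

```text
[0.5333 0.1607 0.1147] [-8.9384 -0.2453 13.8438] [-0.0067  2.32    0.0176]
798 [258.7544 314.9624]
531 [257.7797 261.4482]
```

View pics/w5.png

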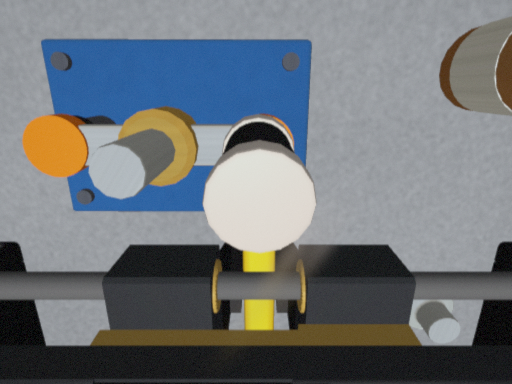

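The right wing is on its bumper: the force rose stiffly to 16 N. The head circle (259,196) sits slightly lower in the picture than before, so the mallet has pitched a little in the grip. The left wing (57,145) is next.

Call:
move_arm:
  series:
    - {"grip": 0,"xyz": [0,0,-20],"angular": [0,0,0]}
    - {"grip": 0,"xyz": [0,0,-55],"angular": [0,0,0]}
    - {"grip": 0,"xyz": [0,-40,-74],"angular": [0,0,0]}
    - {"grip": 0,"xyz": [0,-80,-74],"angular": [0,0,0]}
    - {"grip": 0,"xyz": [0,-120,-74],"angular": [0,0,0]}
    - {"grip": 0,"xyz": [0,-121,-50],"angular": [0,0,0]}
    - {"grip": 0,"xyz": [0,-121,-25],"angular": [0,0,0]}
    - {"grip": 0,"xyz": [0,-121,-16],"angular": [0,0,0]}
    - {"grip": 0,"xyz": [0,-121,-16],"angular": [0,0,0]}

```text
time_s: 19.15
tcp_pos: [0.5121, 0.2791, 0.1264]
ee_rot: [[0.985, 0.174, -0.003], [0.174, -0.985, -0.003], [-0.004, 0.002, -1.0]]
wrist_force: [-1.0, -0.4, -1.9]
gripper_width: 0.182
gripper_force: 30.0
```

Run:
```python
from wl import *
s=r.sense();print(s["tcp_pos"],s["wrist_force"])
c=wcap();im=c["img"];im3=cv2.imread("pics/w3.png")[:,:,::-1];im5=cv2.imread("pics/w5.png")[:,:,::-1]
for i in (im3,im5,im):
    ci=cv2.HoughCircles(cv2.GaussianBlur(cv2.cvtColor(np.ascontiguousarray(i),cv2.COLOR_RGB2GRAY),(5,5),1),cv2.HOUGH_GRADIENT,1.5,50,param1=100,param2=30,minRadius=48,maxRadius=64)
    print([q for q in ci[0] if abs(q[0]-260)<15][:1])
    m=cv2.inRange(cv2.cvtColor(i,cv2.COLOR_RGB2HSV),(25,180,120),(32,255,255)); print(np.nonzero(m[:,258])[0][[0,-1]])
for a,ce,b in wings(c): print(a,ce,b)
```

```text
[0.5121 0.2791 0.1264] [-0.987  -0.4196 -1.9106]
[array([258.75, 188.25,  54.75], dtype=float32)]
[244 329]
[array([258.75, 206.25,  56.55], dtype=float32)]
[254 329]
[array([258.75, 201.75,  56.55], dtype=float32)]
[251 330]
3535 [26.0863 62.146 ] (0, 26, 62, 73)
2624 [455.0751 140.2329] (427, 113, 58, 57)
```

Call:
move_arm:
  series:
    - {"grip": 0,"xyz": [0,0.5,5],"angular": [0,0,0]}
    - {"grip": 0,"xyz": [0,0.5,8],"angular": [0,0,0]}
    - {"grip": 0,"xyz": [0,0.5,10],"angular": [0,0,0]}
    - {"grip": 0,"xyz": [0,0.5,12],"angular": [0,0,0]}
    - {"grip": 0,"xyz": [0,0.5,13],"angular": [0,0,0]}
    - {"grip": 0,"xyz": [0,0.5,13],"angular": [0,0,0]}

```text
time_s: 19.8
tcp_pos: [0.5135, 0.2796, 0.1165]
ee_rot: [[0.985, 0.175, 0.001], [0.175, -0.985, 0.001], [0.001, -0.0, -1.0]]
wrist_force: [-1.4, -1.3, 1.8]
gripper_width: 0.183
gripper_force: 30.0
```

Call:
move_arm:
  series:
    - {"grip": 0,"xyz": [0,0,1],"angular": [0,0,0]}
    - {"grip": 0,"xyz": [0,0,2],"angular": [0,0,0]}
    - {"grip": 0,"xyz": [0,0,2],"angular": [0,0,0]}

```text
time_s: 20.1
tcp_pos: [0.5135, 0.2797, 0.1144]
ee_rot: [[0.985, 0.175, 0.001], [0.175, -0.985, 0.0], [0.001, -0.0, -1.0]]
wrist_force: [-2.3, -0.7, 6.0]
gripper_width: 0.179
gripper_force: 30.0
```

Call:
move_arm:
  series:
    - {"grip": 0,"xyz": [0,0,1],"angular": [0,0,0]}
    - {"grip": 0,"xyz": [0,0,2],"angular": [0,0,0]}
    - {"grip": 0,"xyz": [0,0,3],"angular": [0,0,0]}
    - {"grip": 0,"xyz": [0,0,3],"angular": [0,0,0]}

```text
time_s: 20.5
tcp_pos: [0.5138, 0.2798, 0.1126]
ee_rot: [[0.985, 0.175, 0.002], [0.175, -0.985, 0.001], [0.002, -0.0, -1.0]]
wrist_force: [-3.7, -2.9, 10.9]
gripper_width: 0.179
gripper_force: 30.0
```

Call:
move_arm:
  series:
    - {"grip": 0,"xyz": [0,0,1],"angular": [0,0,0]}
    - {"grip": 0,"xyz": [0,0,2],"angular": [0,0,0]}
    - {"grip": 0,"xyz": [0,0,2],"angular": [0,0,0]}

```text
time_s: 20.8
tcp_pos: [0.5132, 0.28, 0.1107]
ee_rot: [[0.985, 0.175, 0.001], [0.175, -0.985, 0.001], [0.002, -0.001, -1.0]]
wrist_force: [-5.7, -0.4, 11.9]
gripper_width: 0.18
gripper_force: 30.0
```

Call:
move_arm:
  series:
    - {"grip": 0,"xyz": [0,0,-15],"angular": [0,0,0]}
    - {"grip": 0,"xyz": [0,0,-50],"angular": [0,0,0]}
    - {"grip": 0,"xyz": [-20,20,-80],"angular": [0,0,0]}
    - {"grip": 0,"xyz": [-60,40,-105],"angular": [0,0,0]}
    - {"grip": 0,"xyz": [-85,60,-105],"angular": [0,0,0]}
    - {"grip": 0,"xyz": [-85,60,-105],"angular": [0,0,0]}
    - {"grip": 0,"xyz": [-85,60,-105],"angular": [0,0,0]}

```text
time_s: 21.5
tcp_pos: [0.4393, 0.2054, 0.2132]
ee_rot: [[0.985, 0.174, -0.0], [0.174, -0.985, 0.001], [0.0, -0.001, -1.0]]
wrist_force: [-0.2, 0.7, -2.6]
gripper_width: 0.179
gripper_force: 30.0
```

Run:
```python
from wl import *
print(r.sense()["tcp_pos"],r.sense()["time_s"])
c=wcap();im=c["img"]
W=[]
for a,ce,b in wings(c):
    print(a,ce,b)
cs=cap("scene");ct=cap("top")
save("w6.png",np.vstack([im[:192],cv2.resize(cs["img"][130:232,260:396],(512,384))]))
# head pitch: project head-top centre in tool frame for pitch th
H=np.linalg.inv(np.array(c["hand_eye"]));K=np.array(c["camera_matrix"])
for th in(0,1,2,3,4,5,6):
    a=np.radians(th);x,z=50.5,-40.
    p=np.array([x*np.cos(a)+z*np.sin(a),0,6+z*np.cos(a)-x*np.sin(a)])/1000
    q=K@(H[:3,:3]@p+H[:3,3]);print(th,q[:2]/q[2],end=" ")
g=cv2.GaussianBlur(cv2.cvtColor(im,cv2.COLOR_RGB2GRAY),(5,5),1)
ci=cv2.HoughCircles(g,cv2.HOUGH_GRADIENT,1.5,50,param1=100,param2=30,minRadius=48,maxRadius=66)
print([q for q in ci[0] if abs(q[0]-260)<15][:1])
mm=[b for b in blobs(im,(0,0,150),(179,60,255),2000) if abs(b[1][0]-260)<20]; print([(b[0],b[1]) for b in mm])
# wing heights by two fixed cameras, and pixel centres vs before
for n,cc in(("top",ct),("scene",cs)):
    for b in blobs(cc["img"],(4,200,180),(18,255,255),20):
        if (160<b[1][0]<230 and 160<b[1][1]<200) if n=="top" else (285<b[1][0]<330 and 145<b[1][1]<205): print(n,b[0],b[1],onz(cc,b[1],.072))
```

```text
[0.4393 0.2054 0.2132] 21.5
1599 [336.8449  20.6823] (316, 0, 43, 45)
1561 [188.827   20.7841] (168, 0, 42, 45)
765 [ 90.5516 323.0824] (75, 308, 33, 33)
0 [260.1302 190.2738] 1 [260.1375 192.995 ] 2 [260.1446 195.7768] 3 [260.1514 198.618 ] 4 [260.1581 201.5175] 5 [260.1645 204.4739] 6 [260.1707 207.4857] [array([255.75, 200.25,  58.35], dtype=float32)]
[(101413, array([263.9485, 145.7051]))]
top 123 [219.9919 177.3008] [0.5835 0.1697 0.072 ]
top 120 [174.725 186.075] [0.5626 0.2881 0.072 ]
scene 91 [294.7033 189.2967] [0.5865 0.1652 0.072 ]
scene 75 [318.64   161.9333] [0.5672 0.2826 0.072 ]
```

View pics/w6.png

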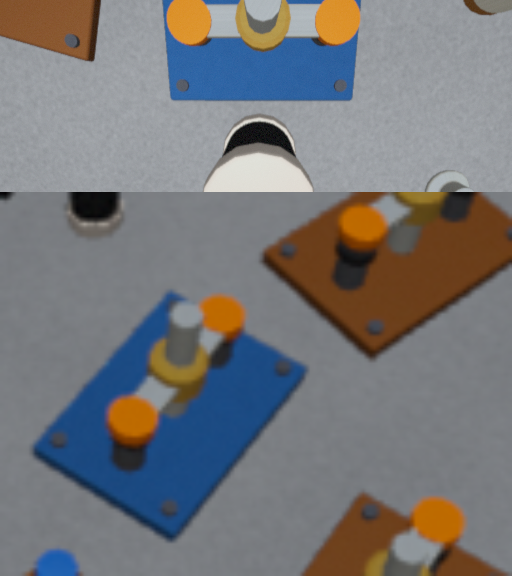

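The wrist half shows the wings at (189,20) and (337,20), now equal in size. In the scene half both pads sit directly on their black bumpers ((132,420) and (221,316)). I'll check their height numerically and work out the mallet's pitch.

Run:
```python
from wl import *
import pickle
s=r.sense();print(s["tcp_pos"],s["moment"])
c=wcap();im=c["img"]
# sub-pixel: centroid x of each orange pad
w=sorted([ce for a,ce,b in wings(c) if b[1]<80],key=lambda q:q[0]);print(w)
for z in(.070,.072,.074,.076):
    p=[onz(c,q,z) for q in w];print(z,np.linalg.norm(p[0]-p[1]),p)
# differential height from fixed cams: old vs new
d=pickle.load(open("d.pkl","rb"));ct=cap("top");cs=cap("scene")
def pick(cc,n): 
    return sorted([b[1] for b in blobs(cc["img"],(4,200,180),(18,255,255),20) if ((160<b[1][0]<230 and 160<b[1][1]<200) if n=="top" else (285<b[1][0]<330 and 145<b[1][1]<205))],key=lambda q:q[0])
for k in(d,{"top":ct,"scene":cs}):
    a=pick(k["top"],"top");b=pick(k["scene"],"scene");
    print("L",tri(k["top"],a[0],k["scene"],b[1]),"R",tri(k["top"],a[1],k["scene"],b[0]))
# handle pitch in wrist picture
for i in (cv2.imread("pics/w3.png")[:,:,::-1],im):
    g=cv2.inRange(cv2.cvtColor(np.ascontiguousarray(i),cv2.COLOR_RGB2HSV),(0,0,0),(179,255,70))
    col=i[:,260].mean(1); print(np.nonzero(np.abs(np.diff(col))>35)[0])
```

```text
[0.4403 0.2063 0.2128] [-0.0622  0.1275  0.0098]
[array([189.5782,  21.6215]), array([337.7061,  21.5108])]
0.07 0.1197178598750819 [array([0.5634, 0.2853, 0.07  ]), array([0.5845, 0.1674, 0.07  ])]
0.072 0.11886225616315135 [array([0.5631, 0.2848, 0.072 ]), array([0.584 , 0.1678, 0.072 ])]
0.074 0.11800665245122079 [array([0.5628, 0.2844, 0.074 ]), array([0.5836, 0.1682, 0.074 ])]
0.076 0.11715104873929028 [array([0.5626, 0.2839, 0.076 ]), array([0.5832, 0.1686, 0.076 ])]
L (array([0.563 , 0.2891, 0.0895]), np.float64(0.0017497355487926874)) R (array([0.5841, 0.1701, 0.0841]), np.float64(0.00151776634550466))
L (array([0.5633, 0.2895, 0.0625]), np.float64(0.0013860985139538021)) R (array([0.5839, 0.1698, 0.0648]), np.float64(0.0015593073794103907))
[118 121 122 123 130 136 271 329]
[ 21 116 117 120 121 142 152 271 329]
```

Call:
move_arm:
  series:
    - {"grip": 0,"xyz": [0,20,-5],"angular": [0,0,0.01]}
    - {"grip": 0,"xyz": [0,60,-8],"angular": [0,0,0.02]}
    - {"grip": 0,"xyz": [0,100,-8],"angular": [0,0,0.03]}
    - {"grip": 0,"xyz": [2,140,-8],"angular": [0,0,0.04]}
    - {"grip": 0,"xyz": [4,180,-8],"angular": [0,0,0.05]}
    - {"grip": 0,"xyz": [6,220,-8],"angular": [0,0,0.06]}
    - {"grip": 0,"xyz": [8,260,-8],"angular": [0,0,0.068]}
    - {"grip": 0,"xyz": [10,300,-8],"angular": [0,0,0.068]}
    - {"grip": 0,"xyz": [13,335,-8],"angular": [0,0,0.068]}
    - {"grip": 0,"xyz": [15,360,-8],"angular": [0,0,0.068]}

```text
time_s: 22.8
tcp_pos: [0.518, -0.1483, 0.2209]
ee_rot: [[0.994, 0.105, -0.001], [0.105, -0.994, -0.0], [-0.001, 0.0, -1.0]]
wrist_force: [0.6, -0.1, -2.1]
gripper_width: 0.18
gripper_force: 30.0
```

Call:
move_arm:
  series:
    - {"grip": 0,"xyz": [0,0,0],"angular": [0,-0.03,0]}
    - {"grip": 0,"xyz": [0,0,0],"angular": [0,-0.073,0]}
    - {"grip": 0,"xyz": [0,0,0],"angular": [0,-0.073,0]}

```text
time_s: 23.1
tcp_pos: [0.5184, -0.1464, 0.2205]
ee_rot: [[0.992, 0.107, -0.074], [0.106, -0.994, -0.008], [-0.074, -0.0, -0.997]]
wrist_force: [-0.5, -0.0, -2.5]
gripper_width: 0.179
gripper_force: 30.0
```

Run:
```python
from wl import *
s=r.sense();R=s["ee_rot"];print(s["tcp_pos"],shift([.517,-.1466,.075]),shift([.517,-.1466,.052]),s["wrist_force"],np.degrees(np.arctan2(R[1,0],R[0,0])))
c=cap("scene");o=proj(c,[[.55,-.15,.2]])[0].astype(int);print(o)
save("s7.png",c["img"][max(o[1]-50,0):o[1]+60,max(o[0]-80,0):o[0]+70],5)
```

```text
[ 0.5184 -0.1464  0.2205] (array([  9.3,   0. , 145.2]), None) (array([ 11. ,   0. , 168.1]), None) [-0.4526 -0.0356 -2.5164] 6.116845991887262
[189 226]
```

View pics/s7.png

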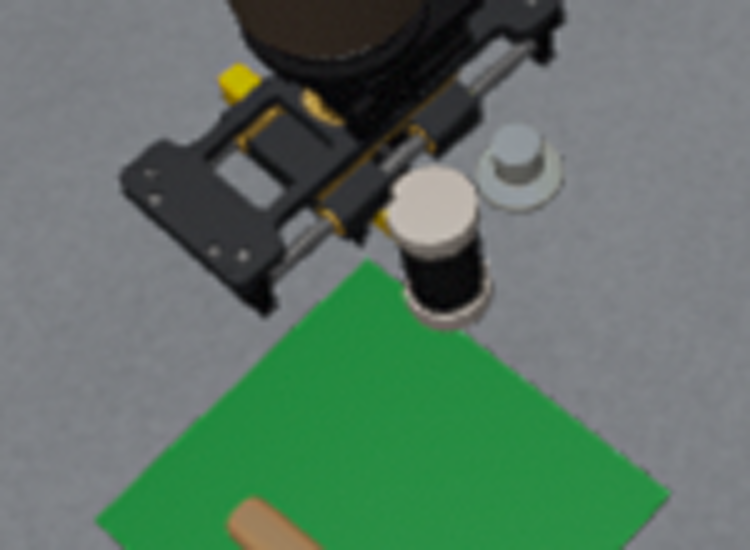

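The mallet (435,210 to 448,305) hangs practically upright above the mat, and the ferrule (520,160) and hammer handle (265,510) are clear. I'll lower it.

Call:
move_arm:
  series:
    - {"grip": 0,"xyz": [2,2,30],"angular": [0,0,0]}
    - {"grip": 0,"xyz": [5,4,70],"angular": [0,0,0]}
    - {"grip": 0,"xyz": [7,4,105],"angular": [0,0,0]}
    - {"grip": 0,"xyz": [9,4,135],"angular": [0,0,0]}
    - {"grip": 0,"xyz": [10,4,155],"angular": [0,0,0]}
    - {"grip": 0,"xyz": [11,4,163],"angular": [0,0,0]}
    - {"grip": 0,"xyz": [11,4,166],"angular": [0,0,0]}
    - {"grip": 0,"xyz": [11,4,166],"angular": [0,0,0]}
    - {"grip": 0,"xyz": [11,4,166],"angular": [0,0,0]}

```text
time_s: 24.05
tcp_pos: [0.5177, -0.1503, 0.0565]
ee_rot: [[0.992, 0.107, -0.07], [0.107, -0.994, -0.008], [-0.07, 0.0, -0.998]]
wrist_force: [0.5, 0.3, -2.0]
gripper_width: 0.181
gripper_force: 30.0
```

Call:
move_arm:
  series:
    - {"grip": 0,"xyz": [0,0,1],"angular": [0,0,0]}
    - {"grip": 0,"xyz": [0,0,2],"angular": [0,0,0]}
    - {"grip": 0,"xyz": [0,0,2],"angular": [0,0,0]}

```text
time_s: 24.35
tcp_pos: [0.5166, -0.1503, 0.0535]
ee_rot: [[0.992, 0.107, -0.072], [0.107, -0.994, -0.008], [-0.072, 0.0, -0.997]]
wrist_force: [-0.3, -0.1, -3.6]
gripper_width: 0.181
gripper_force: 30.0
```

Call:
move_arm:
  series:
    - {"grip": 0,"xyz": [0,0,1],"angular": [0,0,0]}
    - {"grip": 0,"xyz": [0,0,2],"angular": [0,0,0]}
    - {"grip": 0,"xyz": [0,0,3],"angular": [0,0,0]}
    - {"grip": 0,"xyz": [0,0,3],"angular": [0,0,0]}
    - {"grip": 0,"xyz": [0,0,3],"angular": [0,0,0]}

```text
time_s: 24.85
tcp_pos: [0.5163, -0.1503, 0.0501]
ee_rot: [[0.992, 0.107, -0.073], [0.107, -0.994, -0.008], [-0.073, 0.0, -0.997]]
wrist_force: [-0.3, -0.3, -2.6]
gripper_width: 0.179
gripper_force: 30.0
```

Call:
move_arm:
  series:
    - {"grip": 0,"xyz": [0,0,1],"angular": [0,0,0]}
    - {"grip": 0,"xyz": [0,0,2],"angular": [0,0,0]}
    - {"grip": 0,"xyz": [0,0,2],"angular": [0,0,0]}
    - {"grip": 0,"xyz": [0,0,2],"angular": [0,0,0]}

```text
time_s: 25.25
tcp_pos: [0.5161, -0.1505, 0.0488]
ee_rot: [[0.992, 0.107, -0.072], [0.107, -0.994, -0.008], [-0.073, 0.0, -0.997]]
wrist_force: [-2.7, 0.3, 4.0]
gripper_width: 0.182
gripper_force: 30.0
```

Call:
move_arm:
  series:
    - {"grip": 0.25,"xyz": [0,0,0],"angular": [0,0,0]}
    - {"grip": 0.35,"xyz": [0,0,0],"angular": [0,0,0]}
    - {"grip": 0.5,"xyz": [0,0,0],"angular": [0,0,0]}
    - {"grip": 0.5,"xyz": [0,0,0],"angular": [0,0,0]}
    - {"grip": 0.5,"xyz": [0,0,0],"angular": [0,0,0]}

```text
time_s: 25.75
tcp_pos: [0.5163, -0.1503, 0.0481]
ee_rot: [[0.992, 0.107, -0.072], [0.107, -0.994, -0.008], [-0.073, 0.0, -0.997]]
wrist_force: [0.2, 0.2, -1.2]
gripper_width: 0.476
gripper_force: 0.0
```

Call:
move_arm:
  series:
    - {"grip": 0.5,"xyz": [0,0,-5],"angular": [0,0,0]}
    - {"grip": 0.5,"xyz": [-1,0,-20],"angular": [0,0,0]}
    - {"grip": 0.5,"xyz": [-3,0,-50],"angular": [0,0,0]}
    - {"grip": 0.5,"xyz": [-5,0,-90],"angular": [0,0,0]}
    - {"grip": 0.5,"xyz": [-8,0,-130],"angular": [0,0,0]}
    - {"grip": 0.5,"xyz": [-50,0,-170],"angular": [0,0,0]}
    - {"grip": 0.5,"xyz": [-90,0,-190],"angular": [0,0,0]}
    - {"grip": 0.5,"xyz": [-90,0,-190],"angular": [0,0,0]}
    - {"grip": 0.5,"xyz": [-90,0,-190],"angular": [0,0,0]}

```text
time_s: 26.65
tcp_pos: [0.4404, -0.1586, 0.2457]
ee_rot: [[0.992, 0.107, -0.069], [0.106, -0.994, -0.008], [-0.069, 0.0, -0.998]]
wrist_force: [0.4, -0.2, -0.4]
gripper_width: 0.494
gripper_force: 0.0
```

Run:
```python
from wl import *
s=r.sense();print(s["tcp_pos"],s["time_s"],s["wrist_force"])
c=wcap();cs=cap("scene");save("s8.png",np.hstack([c["img"][:300,150:450],cv2.resize(cs["img"][80:350,100:370],(300,300))]),1.3)
for a,ce,m in blobs(c["img"],(0,0,150),(179,60,255),800):
  if abs(ce[0]-260)<60: print("white",a,ce,onz(c,ce,.084))
for n in("top",):
  ct=cap(n);
  for b in blobs(ct["img"],(0,0,150),(179,60,255),50):
    if 320<b[1][0]<360 and 160<b[1][1]<200: print(b[0],b[1],onz(ct,b[1],.084))
```

```text
[ 0.4404 -0.1586  0.2457] 26.65 [ 0.3859 -0.168  -0.4233]
white 102091 [244.1096 140.0061] [ 0.4641 -0.1416  0.084 ]
white 3194 [258.5623 314.9562] [ 0.2508 -0.1786  0.084 ]
white 1925 [258.6987  23.681 ] [ 0.5641 -0.1449  0.084 ]
152 [341.4803 180.6316] [ 0.5673 -0.1436  0.084 ]
```

View pics/s8.png

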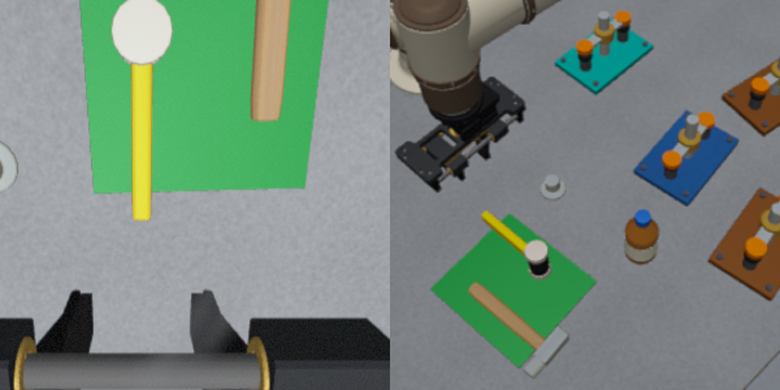

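The mallet stands upright on the mat (head at (142,30) left view, (537,255) right view). The gripper is clear, nothing else has moved, and both blue-stand wings are down. I'll hand in.

```bash
python3 -c "
from station import r
print(r.finish_job())"
```

```text
the job is handed in; nothing more can be done
None
```

I tapped both wings of the blue stand's bushing down by turns until force and camera checks showed them on their bumpers, then stood the mallet upright on the green mat and let go. I handed the job in at about 27 s; no verdict was returned.

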